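# Rock the stuck tube block out of the block warmer

### The arm

A 6-joint arm with a two-finger parallel gripper is mounted at the origin on a cart in front of the work surface, level with it; the furniture and walls round the work are solid. World frame = base frame: x ahead of the robot, y to its left, z up, the work surface at z = 0. Lengths are in m, angles in degrees, forces in N, time in s.
With the tool pointing down it reaches from about 0.25 to 0.725 m from the base axis. Payload 9.7 kg.
Tool frame: the origin (TCP) lies between the finger pads; the fingertips stand bot.tcp_to_tips ahead of it and the grasp point (between the pads) lies 11 mm behind it (bot.tcp_to_tips is the distance from the TCP to the fingertips, in m); z points along the fingers, y is the line along which they close (so a half turn about z gives the same grasp; the last joint's range is limited). The gripper opens to 85 mm and grips with 20 to 120 N. Pads are 22 mm wide; open, the fingers measure 114 mm over their backs; the gripper's body (76 mm by 85 mm) begins 54 mm behind the grasp point. The pads swing forward as they close: fully open they stand 13 mm farther back than shut.
Start: joints at [-70.875, 4.979, 10.078, 95.1, 0, 90], TCP at [0.18, -0.52, 0.239] pointing down, gripper open.
Joint ranges: [-179.16, 179.16], [-48.56, 103.87], [-65.8, 70.77], [-126.05, 130.52], [-82.76, 87.17], [-180, 180]. Speed limits (degrees/s): [127.2, 127.2, 147.25, 180, 180, 180].

### API

Orientations are given as [roll, pitch, yaw] about the fixed x, y, z axes, in that order (R = Rz(yaw) Ry(pitch) Rx(roll)).
In Python, from workcell import bot gives the robot as it stands. The module is installed in compiled form; this text tells all that it offers.
- The arm moves only by the tool carry_out, never from a script. Its arguments are lists of equal length, an entry for each row: "linear": the shift along the world's x, y, z normalised to -1 to 1, where 1 is 2 cm, a list of three; "rotation": the turn, a rotation vector about the world's x, y, z normalised to -1 to 1, where 1 is 8 degrees, a list of three; "grip": the closure, from -1 (fully open) to 1 (shut). In form: {"linear": [[tx, ty, tz], ...], "rotation": [[rx, ry, rz], ...], "grip": [grip, ...]}. A call has 1 to 12 rows; each row shifts and turns the commanded pose from where the row before left it; what a row does not reach is not made up. A row lasts 1/10 s, in which the tool goes at most 50 mm and 8.59 degrees, less where a joint would pass 70% of its speed; a pose out of reach is approached as far as the arm can. A call with a number of a shift or a turn outside -1 to 1 is refused whole. A call with a gripper value outside its range is refused whole. The fingers move at their own pace and stop on an object; "grip_force" is the grip in N (left out, the last holds). Time passes only in rows, so rows that do not move let the fingers close. It gives the time, the measured TCP pose, the force, the opening and the grip force at its end, in the units of the state.
- bot.get_obs(): the state, without advancing time (a new reading comes with each control period).
- bot.camera(name): name is "scene" or "side" or "wrist"; returns the picture (400x640x3 uint8, blue, green, red); there is no depth.
- bot.camera_model(name): a dict with "fx", "fy", "cx", "cy" (pixels), "camera_from_world" (4x4, takes a point from world to camera coordinates). Camera axes: x right, y up, looking along -z (the intrinsics and any distortion apply to the point x, -y, -z); pixel columns grow to the right and rows downward; lengths in m; the calibration is good to about 2 mm. A picture is of the moment at which its call begins: read the wrist's pose just before it. camera_model takes no time and is no camera call; for the wrist camera it gives the pose at the moment of the call.
- bot.job_done(): hands the job in; it is judged then, once.
The state is a dict: "time": time; "q": joint angles; "qd": joint speeds; "joint_efforts": joint torques, N m; "ee_pos": TCP position; "tcp_rot": TCP orientation; "wrist_force": force on the tool from outside, world axes, zero at the start; "torque": the same for the moment, N m; "opening": finger opening in m; "grasp_force": force on a finger pad.
Only numpy, scipy, OpenCV 4.12 (cv2) and the standard library are available. Lean on these libraries where they do the work, as an engineer would, in place of code of your own. Each camera call takes 0.05 s, during which the arm holds its last target. There are 200 camera calls.

### The job

The aluminium tube block is stuck in the well of the block warmer, held by a spring catch at each end, so do not pull it straight out. Take it by its black lifting tab and rock it: tip it over toward the warmer's dial end until its other end pops free, then tip it the opposite way, away from the dial, while it is still down in the well, until the dial end is free too. Then raise it level until it is just clear of the warmer, about 2 cm above the deck and straight over its well, and finish while holding it there; leave the timer, the dropper bottle and the pot where they stand.

Things in the scene. Friction and masses are not known exactly. Their poses are not given: they have to be found in the camera images.
- warmer: White block warmer, fixed to the worktop, 120 (x) x 200 (y) mm, flat deck 46 mm above the worktop. Origin: on the worktop straight under the centre of the well; z up. The housing reaches from y = -75 to y = +125 mm. The black dial (36 mm wide, 18 mm high) and a dark display stand on the deck at the +y end, the dial end.
- well (a point): Centre of the well's floor, 22 mm above the worktop and 24 mm below the deck; axes as the warmer. The well is 53 (x) x 83 (y) mm. A spring-loaded steel roller in each y end wall, 12 mm above the floor, sits in a groove of the block: it holds its end of the block with about 20 N and lets it past once that end has risen 5 to 8 mm. Pushed down, the end snaps in again.
- dial (a point): Centre of the dial's foot on the deck, at x = -22, y = +88, z = 46 mm in the warmer's frame; it marks the dial end.
- insert: Aluminium tube block, 50 (x) x 80 (y) x 40 mm high, about 0.33 kg, four open tube holes, a black lifting tab on a steel stem in the middle of its top. Origin: centre of the underside, z up. At the start it sits on the well floor, axes equal to the warmer's, 1.5 mm clearance all round. Tipping it 0.1 rad about one bottom edge along x raises the other end 8 mm; it has room for about 0.15 rad.
- grip (a point): Centre of the black lifting tab, 80 mm above the middle of the block's underside; axes as the block. The tab is 14 mm thick (x), 34 mm wide (y), 40 mm high (60 to 100 mm above the underside), with rounded edges. Tipping the block 0.1 rad about a bottom edge shifts this point about 8 mm sideways; a tip counts from 5 mm off the well's middle.
- timer: Lab timer, white 64 x 64 mm body with a red knob, 43 mm high, beyond the dial end of the warmer; bystander. Origin: centre of the underside.
- dropper: Small brown dropper bottle, 33 mm wide, 102 mm high, behind the warmer; bystander. Origin: centre of the underside.
- pot: Round ointment pot, 63 mm wide, 34 mm high, behind the warmer; bystander. Origin: centre of the underside.

How it is judged (in metres and radians):
On the way, in this order (a step that is already met when the one before it is completed fails the run):
1. the block, still down in the well, is tipped toward the dial end (tab centre at least 5 mm that way) (y of grip in the frame of warmer above 0.005 m and z of insert in the frame of warmer below 0.032 m), for 0.1 s.
2. the block, its underside still below the deck, is tipped away from the dial end (tab centre at least 5 mm that way) (y of grip in the frame of warmer below -0.005 m and z of insert in the frame of warmer below 0.043 m), for 0.1 s.
At the end, for the whole second after the job is handed in: The gripper holds the block still and level (within 0.12 rad), its underside 6 to 45 mm above the warmer's deck, its centre within 25 mm of the well's centre seen from above, and it no longer touches the warmer (z of insert in the frame of warmer between 0.052 and 0.091 m and horizontal distance between insert and warmer below 0.025 m and angle between insert's own z axis and vertical below 0.12 rad and contact force between insert and the fingers above 2 N and contact force between insert and warmer below 0.2 N and linear speed of insert below 0.02 m/s); the arm keeps its last pose, push and grip.
It fails at once if the timer is shifted by more than 20 mm or tipped over (distance of timer from where it was at the start of the episode above 0.02 m or angle between timer's own z axis and vertical above 0.5 rad).
It fails at once if the dropper is shifted by more than 20 mm or tipped over (distance of dropper from where it was at the start of the episode above 0.02 m or angle between dropper's own z axis and vertical above 0.5 rad).
It fails at once if the pot is shifted by more than 20 mm or tipped over (distance of pot from where it was at the start of the episode above 0.02 m or angle between pot's own z axis and vertical above 0.5 rad).
It also fails if it takes over 38 s, if anything falls off the work surface, if the arm or the gripper's body presses on something with over 40 N, if the wrist force passes 120 N, or if a joint passes its speed limit or range.

## Working session

There is one attempt and no reset: what is moved stays moved. The work goes in short steps, Python scripts to look and compute and a tool call to move; the robot and the scene stay as the last step left them, time stands still between calls to the robot, and variables do not carry over. Pictures are saved under pics/ and viewed, at most 10 in all, crops included, and the job is handed in when it is done.

Besides the shell and the picture viewer there is one more tool, called after "Call:" as a command line: name --argument value ..., lists and objects as JSON in quotes. carry_out: Moves the arm, as the interface text tells. Its arguments: {"type":"object","properties":{"linear":{"type":"array","items":{"type":"array","items":{"type":"number"}}},"rotation":{"type":"array","items":{"type":"array","items":{"type":"number"}}},"grip":{"type":"array","items":{"type":"number"}},"grip_force":{"type":"number"}},"required":["linear","rotation","grip"]}

```bash
mkdir -p pics
python3 - <<'E'
from workcell import bot
import cv2
for n in("scene","side"): cv2.imwrite(f"pics/{n}0.png",bot.camera(n))
o=bot.get_obs();print(o['time'],o['ee_pos'],o['tcp_rot'],o['opening'],bot.tcp_to_tips)
for n in("scene","side"): print(bot.camera_model(n))
E
```

```text
0.1 [ 0.18013465 -0.51946961  0.23863763] [-1.79931296e+02 -1.18879101e-03  1.91232897e+01] 0.08560887252670532 0.008
{'fx': 376.54183300054723, 'fy': 376.54183300054723, 'cx': 319.7196025195513, 'cy': 197.23498338266026, 'camera_from_world': array([[ 0.91643942, -0.3998137 , -0.01696468, -0.48795384],
       [ 0.22478742,  0.47925108,  0.84840381, -0.25327036],
       [-0.33107312, -0.78132414,  0.52907767, -0.6271481 ],
       [ 0.        ,  0.        ,  0.        ,  1.        ]])}
{'fx': 431.2706299925234, 'fy': 431.2706299925234, 'cx': 318.29952364789517, 'cy': 204.2392454851335, 'camera_from_world': array([[-0.81768865, -0.57533676, -0.01931029,  0.53692395],
       [ 0.30470801, -0.46103432,  0.83342689, -0.20508879],
       [-0.48840383,  0.67559971,  0.55229225, -0.68472233],
       [ 0.        ,  0.        ,  0.        ,  1.        ]])}
```

View pics/scene0.png

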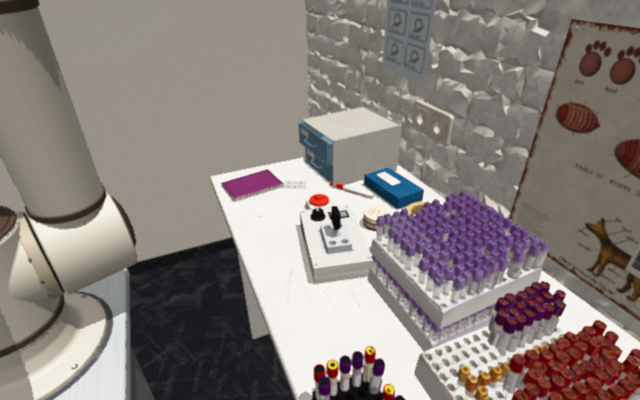

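View pics/side0.png

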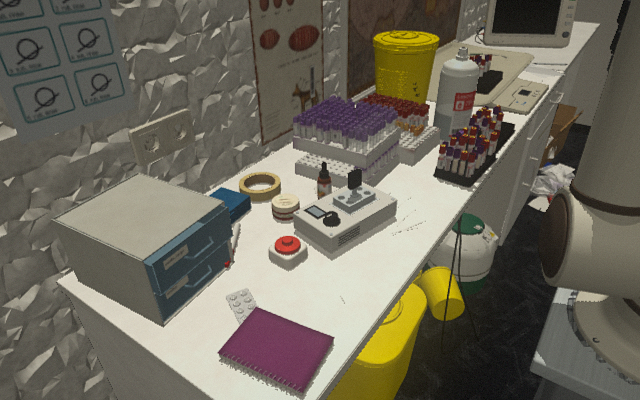

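The warmer is at about (337,240) in scene and (345,215) in side. The dial is at the left/far end and the tab at about (336,217) and (354,178). I'll enlarge both.

Run:
```python
import cv2,numpy as np
a=cv2.imread("pics/scene0.png")[185:290,285:390]
b=cv2.imread("pics/side0.png")[155:260,280:405]
cv2.imwrite("pics/cs.png",cv2.resize(a,None,fx=5.5,fy=5.5,interpolation=cv2.INTER_CUBIC))
cv2.imwrite("pics/cd.png",cv2.resize(b,None,fx=5.5,fy=5.5,interpolation=cv2.INTER_CUBIC))
```

```text
(no output)
```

View pics/cs.png

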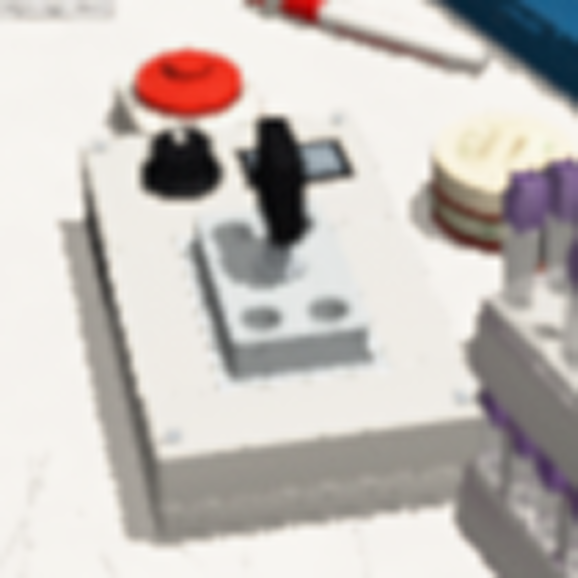

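View pics/cd.png

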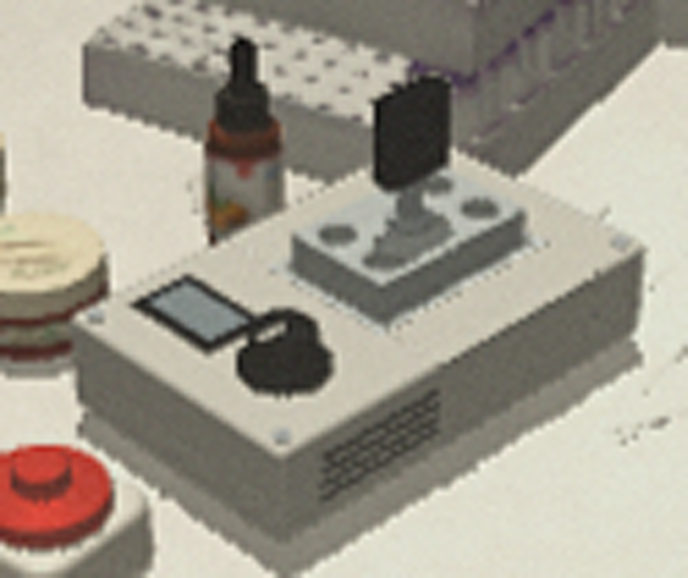

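```bash
cat > fit.py <<'E'
import numpy as np
from workcell import bot
from scipy.optimize import least_squares
def proj(c,P):
    m=c['camera_from_world'];q=P@m[:3,:3].T+m[:3,3]
    return np.c_[c['cx']+c['fx']*q[:,0]/-q[:,2],c['cy']+c['fy']*q[:,1]/q[:,2]]
S=[((160,460),(-60,-75,46)),((85,152),(-60,125,46)),((237,345),(-25,-40,62)),((368,322),(25,-40,62)),((200,222),(-25,40,62)),((280,180),(0,0,102)),((155,530),(-60,-75,0))]
D=[((285,450),(-60,125,46)),((78,325),(60,125,46)),((642,255),(-60,-75,46)),((388,290),(-25,40,62)),((293,240),(25,40,62)),((525,208),(-25,-40,62)),((412,132),(0,0,102)),((285,542),(-60,125,0))]
if __name__=="__main__":
    def mk(L,off): return np.array([l[0] for l in L])/5.5+off-.4,np.array([l[1] for l in L])/1e3
    A=[(bot.camera_model("scene"),*mk(S,(285,185))),(bot.camera_model("side"),*mk(D,(280,155)))]
    def W(P,v):
        c,s=np.cos(v[2]),np.sin(v[2]);return np.c_[P[:,0]*c-P[:,1]*s+v[0],P[:,0]*s+P[:,1]*c+v[1],P[:,2]+v[3]]
    f=lambda v,A=A:np.concatenate([(proj(c,W(P,v))-p).ravel() for c,p,P in A])
    r=least_squares(f,[.5,0,0,0],loss='soft_l1')
    print(r.x,np.degrees(r.x[2]));print(f(r.x).reshape(-1,2).round(1))
    for a in A: print(least_squares(lambda v:f(v,[a]),r.x).x)
    print(W(np.array([[0,0,.102],[-.022,.088,.064],[0,0,.062]]),r.x))
E
python3 fit.py
```

```text
[ 5.65627551e-01 -5.17633121e-03 -2.16364481e-01 -2.76123623e-04] -12.39677159002998
[[-0.6  0.4]
 [-2.3 -1.2]
 [-0.5  0.7]
 [ 0.3  1.4]
 [-1.6 -0.4]
 [-0.5  1. ]
 [ 0.9  5.3]
 [-0.3  1.1]
 [-2.2 -1.6]
 [ 0.7 -2.6]
 [-1.1 -1.1]
 [-0.6 -1.3]
 [-0.3 -0.4]
 [-0.4 -0.2]
 [-0.2  2.6]]
[ 0.5792495   0.02203366 -0.23470234 -0.02255125]
[ 0.57745072 -0.02780785 -0.23135412 -0.01895405]
[[ 0.56562755 -0.00517633  0.10172388]
 [ 0.56303236  0.08549486  0.06372388]
 [ 0.56562755 -0.00517633  0.06172388]]
```

Run:
```python
import numpy as np
from workcell import bot
def ray(n,u,v,z):
    c=bot.camera_model(n);m=c['camera_from_world'];R=m[:3,:3];o=-R.T@m[:3,3]
    d=R.T@np.array([(u-c['cx'])/c['fx'],-(v-c['cy'])/c['fy'],-1]);return (o+d*(z-o[2])/d[2]).round(3)
for nm,n,u,v,z in [("dropper tip","side",280+243/5.5,155+42/5.5,.102),("pot top","side",280+52/5.5,155+240/5.5,.034),("pot top sc","scene",285+500/5.5,185+150/5.5,.034),
 ("blackrack L","side",434,178,0),("blackrack R","side",470,185,0),("rack near","side",345,192,0),("rackfar","side",295,172,0),("scene rack left low","scene",371,290,0),("scene rack left top z.1","scene",371,245,.1),("scene rack left top z.15","scene",371,245,.15),("rack front","scene",440,350,0),("blackrack tube top z.1","scene",345,355,.1),("bottle base","side",455,150,0),("timer","side",288,245,.043),("box","scene",330,180,0)]:
    print(nm,ray(n,u,v,z))
```

```text
dropper tip [ 0.658 -0.028  0.102]
pot top [0.699 0.051 0.034]
pot top sc [0.706 0.063 0.034]
blackrack L [ 0.485 -0.27   0.   ]
blackrack R [ 0.397 -0.286  0.   ]
rack near [ 0.638 -0.088  0.   ]
rackfar [ 0.803 -0.1    0.   ]
scene rack left low [ 0.588 -0.121  0.   ]
scene rack left top z.1 [ 0.59  -0.107  0.1  ]
scene rack left top z.15 [ 0.556 -0.159  0.15 ]
rack front [ 0.623 -0.282  0.   ]
blackrack tube top z.1 [ 0.444 -0.29   0.1  ]
bottle base [ 0.497 -0.453  0.   ]
timer [0.591 0.192 0.043]
box [0.698 0.306 0.   ]
```

Call:
carry_out --linear '[[0.66, 0.91, 0.3], [0.66, 0.91, 0.3], [0.66, 0.91, 0.3], [0.66, 0.91, 0.3], [0.66, 0.91, 0.3], [0.66, 0.91, 0.3], [0.66, 0.91, 0.3], [0.66, 0.91, 0.3], [0.66, 0.91, 0.3], [0.66, 0.91, 0.3], [0.66, 0.91, 0], [0.66, 0.91, 0]]' --rotation '[[0, 0, 0.26], [0, 0, 0.26], [0, 0, 0.26], [0, 0, 0.26], [0, 0, 0.26], [0, 0, 0.26], [0, 0, 0.26], [0, 0, 0.26], [0, 0, 0.26], [0, 0, 0.26], [0, 0, 0.26], [0, 0, 0.26]]' --grip '[-1, -1, -1, -1, -1, -1, -1, -1, -1, -1, -1, -1]'

```text
time: 1.3
ee_pos: [0.339, -0.3005, 0.2992]
tcp_rot: [-180.0, 0.0, 44.2]
wrist_force: [0.6, -0.1, 0.2]
opening: 0.0855
grasp_force: 0.0
```

Call:
carry_out --linear '[[0.66, 0.91, 0], [0.66, 0.91, 0], [0.66, 0.91, 0], [0.66, 0.91, 0], [0.66, 0.91, 0], [0.66, 0.91, 0], [0.66, 0.91, 0], [0.66, 0.91, 0], [0.66, 0.91, 0], [0.66, 0.91, 0], [0.66, 0.91, 0], [0.66, 0.91, 0]]' --rotation '[[0, 0, 0.26], [0, 0, 0.26], [0, 0, 0.26], [0, 0, 0.26], [0, 0, 0.26], [0, 0, 0.26], [0, 0, 0.26], [0, 0, 0.26], [0, 0, 0.26], [0, 0, 0.26], [0, 0, 0.26], [0, 0, 0.26]]' --grip '[-1, -1, -1, -1, -1, -1, -1, -1, -1, -1, -1, -1]'

```text
time: 2.5
ee_pos: [0.4974, -0.082, 0.2989]
tcp_rot: [-180.0, 0.0, 69.1]
wrist_force: [0.2, -0.7, 0.1]
opening: 0.0854
grasp_force: 0.0
```

Call:
carry_out --linear '[[0.66, 0.91, 0], [0.66, 0.91, 0], [0.66, 0.91, 0], [0.66, 0.91, 0], [0, 0, 0], [0, 0, 0]]' --rotation '[[0, 0, 0.26], [0, 0, 0.26], [0, 0, 0.26], [0, 0, 0.26], [0, 0, 0], [0, 0, 0]]' --grip '[-1, -1, -1, -1, -1, -1]'

```text
time: 3.1
ee_pos: [0.5497, -0.0099, 0.2987]
tcp_rot: [-179.9, 0.0, 77.4]
wrist_force: [0.1, 0.8, 0.1]
opening: 0.085
grasp_force: 0.0
```

Run:
```python
from workcell import bot
import cv2,pickle
c=bot.camera_model("wrist");o=bot.get_obs();print(o)
cv2.imwrite("pics/w1.png",bot.camera("wrist"));pickle.dump(c,open("w1.pkl","wb"));print(c)
```

```text
{'time': 3.1, 'q': array([-1.02794490e+00,  6.87385463e+00,  1.88487978e+01,  1.02044143e+02,
       -1.04883059e-02,  1.01591324e+02]), 'qd': array([-1.15828921, -0.95449115, -0.40172957,  0.07573894, -0.06228944,
        0.02694612]), 'joint_efforts': array([ 9.97508727e-01, -5.18909419e+01,  4.53759098e+01, -1.25989714e-01,
        5.89954737e-02, -4.36214934e-03]), 'ee_pos': array([ 0.54970087, -0.00991397,  0.29873771]), 'tcp_rot': array([-1.79934319e+02,  2.41787307e-02,  7.73807513e+01]), 'wrist_force': array([0.10776236, 0.79420795, 0.12856691]), 'torque': array([ 0.02391086,  0.01669486, -0.00860373]), 'grasp_force': 0.0, 'opening': 0.08504211658777497}
{'fx': 282.2492008599175, 'fy': 282.2492008599175, 'cx': 317.7353432250224, 'cy': 195.0696530205089, 'camera_from_world': array([[ 0.97580481, -0.21863756, -0.00160661, -0.53767507],
       [ 0.21046663,  0.94127701, -0.2640102 , -0.05524873],
       [ 0.05923481,  0.25728428,  0.96451855, -0.46517747],
       [ 0.        ,  0.        ,  0.        ,  1.        ]])}
```

View pics/w1.png

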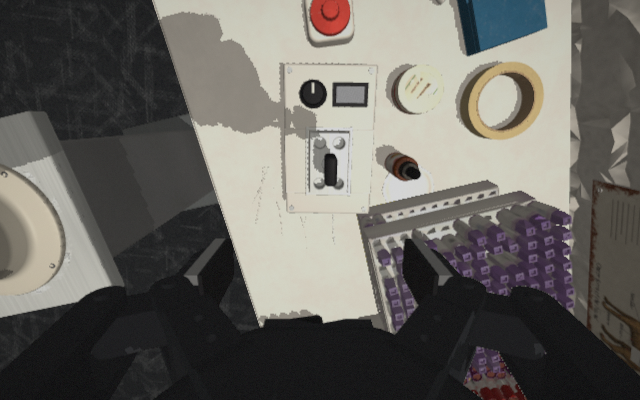

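The wrist view shows the warmer at columns 285–378, rows 63–213, with the tab at about (331,168). I'll enlarge it.

Run:
```python
import cv2
a=cv2.imread("pics/w1.png")[55:220,275:385]
cv2.imwrite("pics/w1c.png",cv2.resize(a,None,fx=3.6,fy=3.6,interpolation=cv2.INTER_CUBIC))
```

```text
(no output)
```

View pics/w1c.png

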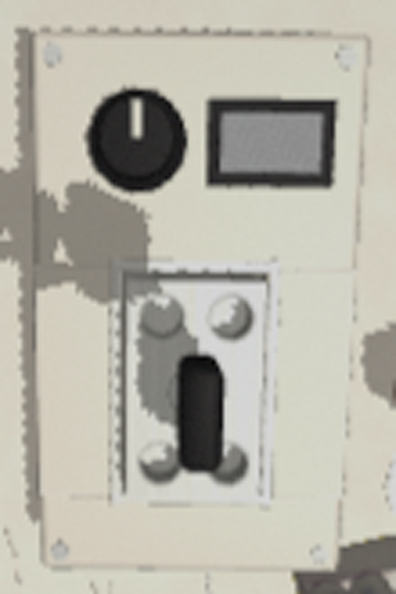

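Run:
```python
import numpy as np,pickle
from fit import *
c=pickle.load(open("w1.pkl","rb"));m=c['camera_from_world'];print("cam",-m[:3,:3].T@m[:3,3])
L=[((36,35),(-60,125,46)),((368,37),(60,125,46)),((43,567),(-60,-75,46)),((337,567),(60,-75,46)),((136,136),(-22,88,64)),((122,500),(-25,-40,62)),((268,500),(25,-40,62)),((268,282),(25,40,62)),((125,282),(-25,40,62))]
p=np.array([l[0] for l in L])/3.6+(275,55)-.4;P=np.array([l[1] for l in L])/1e3
def W(P,v):
    k,s=np.cos(v[2]),np.sin(v[2]);return np.c_[P[:,0]*k-P[:,1]*s+v[0],P[:,0]*s+P[:,1]*k+v[1],P[:,2]]
f=lambda v:(proj(c,W(P,v))-p).ravel()
r=least_squares(f,[.566,-.005,-.216],loss='soft_l1',f_scale=.5);print(r.x,np.degrees(r.x[2]));print(f(r.x).reshape(-1,2).round(1))
T=np.array([[sx*7,sy*17,z] for z in(82,122) for sx in(-1,1) for sy in(-1,1)])/1e3
print(((proj(c,W(T,r.x))+.4-(275,55))*3.6).round(0))
```

```text
cam [0.56384864 0.05413124 0.43322224]
[ 0.56458988 -0.00642069 -0.22924389] -13.13470754476101
[[-2.  -1.3]
 [ 0.9 -0.9]
 [-0.6  1.2]
 [ 0.6  1.9]
 [-0.   0.9]
 [ 1.3 -0.5]
 [-2.5 -0.2]
 [-0.3  0.3]
 [ 0.6 -0. ]]
[[176. 450.]
 [178. 354.]
 [216. 451.]
 [218. 354.]
 [178. 477.]
 [180. 369.]
 [223. 478.]
 [226. 370.]]
```

Call:
carry_out --linear '[[0.25, 0.07, -0.5], [0.26, 0.07, -1], [0.26, 0.08, -1], [0, 0, -1], [0, 0, -1], [0, 0, -1], [0, 0, -1], [0, 0, -1], [0, 0, -1], [0, 0, -1], [0, 0, -0.5], [0, 0, 0]]' --rotation '[[0, 0, 0], [0, 0, 0], [0, 0, 0], [0, 0, 0], [0, 0, 0], [0, 0, 0], [0, 0, 0], [0, 0, 0], [0, 0, 0], [0, 0, 0], [0, 0, 0], [0, 0, 0]]' --grip '[-1, -1, -1, -1, -1, -1, -1, -1, -1, -1, -1, -1]'

```text
time: 4.35
ee_pos: [0.5642, -0.0061, 0.0976]
tcp_rot: [-179.9, 0.0, 77.3]
wrist_force: [-0.2, 0.5, 0.7]
opening: 0.0853
grasp_force: 0.0
```

Run:
```python
from workcell import bot
import cv2,numpy as np
o=bot.get_obs();print(o['ee_pos'],o['tcp_rot'])
w=bot.camera("wrist")[80:400,160:500];s=cv2.resize(bot.camera("side")[130:260,270:430],None,fx=2.46,fy=2.46)
cv2.imwrite("pics/w2.png",np.hstack([w,s[:320] if s.shape[0]>=320 else np.vstack([s,np.zeros((320-s.shape[0],s.shape[1],3),np.uint8)])]))
```

```text
[ 0.56418656 -0.00605508  0.09762166] [-1.79857515e+02  2.97623675e-02  7.73167325e+01]
```

View pics/w2.png

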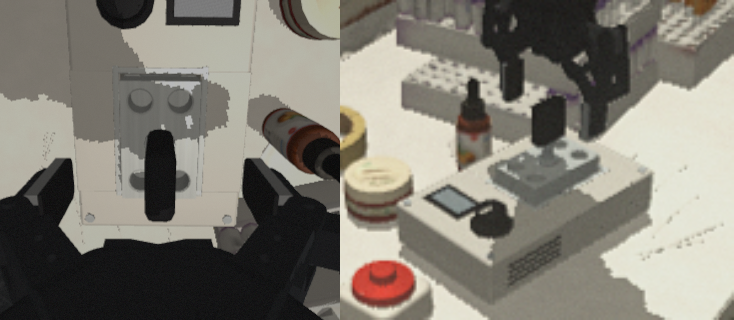

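The tab (column 160) is centred between the open fingers (65 and 250), and the dropper is clear of them. Next I'll lower the last 6 mm and close gently.

Call:
carry_out --linear '[[0.03, 0.03, -0.32], [0, 0, 0], [0, 0, 0], [0, 0, 0], [0, 0, 0], [0, 0, 0], [0, 0, 0], [0, 0, 0], [0, 0, 0], [0, 0, 0], [0, 0, 0], [0, 0, 0]]' --rotation '[[0, 0, 0], [0, 0, 0], [0, 0, 0], [0, 0, 0], [0, 0, 0], [0, 0, 0], [0, 0, 0], [0, 0, 0], [0, 0, 0], [0, 0, 0], [0, 0, 0], [0, 0, 0]]' --grip '[-1, 1, 1, 1, 1, 1, 1, 1, 1, 1, 1, 1]' --grip_force 30

```text
time: 5.65
ee_pos: [0.5659, -0.0051, 0.093]
tcp_rot: [180.0, -0.0, 77.4]
wrist_force: [-0.5, 0.1, 2.3]
opening: 0.0134
grasp_force: 33.6
```

Call:
carry_out --linear '[[0, 0, 0], [0, 0, 0], [0.008, 0.035, 0.02], [0.008, 0.035, 0.02], [0.008, 0.035, 0.02], [0.008, 0.035, 0.02], [0.008, 0.035, 0.02], [0.008, 0.035, 0.02], [0, 0, 0]]' --rotation '[[0, 0, 0], [0, 0, 0], [-0.08, 0.018, 0], [-0.08, 0.018, 0], [-0.08, 0.018, 0], [-0.08, 0.018, 0], [-0.08, 0.018, 0], [-0.08, 0.018, 0], [0, 0, 0]]' --grip '[1, 1, 1, 1, 1, 1, 1, 1, 1]' --grip_force 110

```text
time: 6.55
ee_pos: [0.5669, -0.0004, 0.0956]
tcp_rot: [180.0, 4.0, 77.4]
wrist_force: [0.9, -0.3, 5.1]
opening: 0.0129
grasp_force: 108.3
```

Run:
```python
from workcell import bot
o=bot.get_obs();print(o['ee_pos'],o['tcp_rot'],o['wrist_force'],o['torque'])
```

```text
[ 5.66922750e-01 -4.23047571e-04  9.55708327e-02] [179.98510952   3.96659232  77.39209323] [ 0.94030619 -0.32161149  5.14828376] [ 0.28777485 -0.13014221 -0.24266982]
```

Call:
carry_out --linear '[[0.008, 0.035, 0.02], [0.008, 0.035, 0.02], [0.008, 0.035, 0.02], [0.008, 0.035, 0.02], [0.008, 0.035, 0.02], [0, 0, 0], [0, 0, 0], [0, 0, 0]]' --rotation '[[-0.08, 0.018, 0], [-0.08, 0.018, 0], [-0.08, 0.018, 0], [-0.08, 0.018, 0], [-0.08, 0.018, 0], [0, 0, 0], [0, 0, 0], [0, 0, 0]]' --grip '[1, 1, 1, 1, 1, 1, 1, 1]'

```text
time: 7.35
ee_pos: [0.5676, 0.0025, 0.0976]
tcp_rot: [180.0, 7.3, 77.4]
wrist_force: [-0.1, -2.1, 6.2]
opening: 0.013
grasp_force: 108.5
```

Run:
```python
from workcell import bot
import cv2,numpy as np
o=bot.get_obs();print(o['ee_pos'],o['tcp_rot'],o['wrist_force'],o['torque'])
w=bot.camera("wrist")[80:400,160:500];s=cv2.resize(bot.camera("side")[150:255,290:410],None,fx=3.8,fy=3.8,interpolation=cv2.INTER_CUBIC)
h=s.shape[0];w=np.vstack([w,np.zeros((h-320,340,3),np.uint8)])
cv2.imwrite("pics/w3.png",np.hstack([w,s]))
```

```text
[0.56756324 0.00254866 0.09755801] [179.99168036   7.28171729  77.36656996] [-0.12705716 -2.10155941  6.20427239] [-0.13636288  0.03953188 -0.15102202]
```

View pics/w3.png

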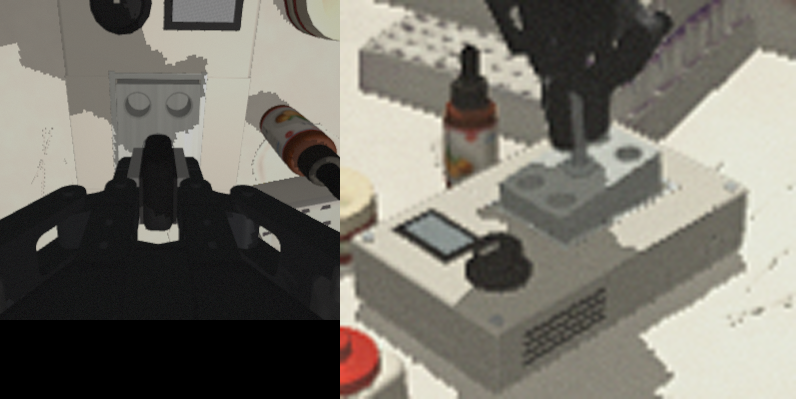

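The side view shows the stem leaning toward the dial and the far end raised, so tip 1 is done. Now I'll tip it the other way, keeping the freed end about 11 mm up.

Call:
carry_out --linear '[[-0.011, -0.047, 0.036], [-0.011, -0.047, 0.036], [-0.011, -0.047, 0.036], [-0.011, -0.047, 0.036], [-0.011, -0.047, 0.036], [-0.011, -0.047, 0.036], [-0.011, -0.047, 0.036], [-0.011, -0.047, 0.036], [0, 0, 0]]' --rotation '[[0.104, -0.024, 0], [0.104, -0.024, 0], [0.104, -0.024, 0], [0.104, -0.024, 0], [0.104, -0.024, 0], [0.104, -0.024, 0], [0.104, -0.024, 0], [0.104, -0.024, 0], [0, 0, 0]]' --grip '[1, 1, 1, 1, 1, 1, 1, 1, 1]'

```text
time: 8.35
ee_pos: [0.5651, -0.0051, 0.1031]
tcp_rot: [-180.0, 0.3, 77.3]
wrist_force: [-2.6, 2.4, -8.3]
opening: 0.0127
grasp_force: 108.1
```

Call:
carry_out --linear '[[-0.011, -0.047, 0.034], [-0.011, -0.047, 0.034], [-0.011, -0.047, 0.034], [-0.011, -0.047, 0.034], [-0.011, -0.047, 0.034], [-0.011, -0.047, 0.034], [-0.011, -0.047, 0.034], [-0.011, -0.047, 0.034], [0, 0, 0], [0, 0, 0], [0, 0, 0]]' --rotation '[[0.104, -0.024, 0], [0.104, -0.024, 0], [0.104, -0.024, 0], [0.104, -0.024, 0], [0.104, -0.024, 0], [0.104, -0.024, 0], [0.104, -0.024, 0], [0.104, -0.024, 0], [0, 0, 0], [0, 0, 0], [0, 0, 0]]' --grip '[1, 1, 1, 1, 1, 1, 1, 1, 1, 1, 1]'

```text
time: 9.45
ee_pos: [0.565, -0.0119, 0.1094]
tcp_rot: [179.8, -6.6, 77.4]
wrist_force: [0.1, 5.5, -2.0]
opening: 0.0129
grasp_force: 109.0
```

Run:
```python
from workcell import bot
import cv2,numpy as np
o=bot.get_obs();print(o['ee_pos'],o['tcp_rot'],o['wrist_force'],o['torque'])
s=cv2.resize(bot.camera("side")[150:255,290:410],None,fx=3.3,fy=3.3,interpolation=cv2.INTER_CUBIC)
w=cv2.resize(bot.camera("scene")[185:290,285:405],None,fx=3.3,fy=3.3,interpolation=cv2.INTER_CUBIC)
cv2.imwrite("pics/w4.png",np.hstack([w,s]))
```

```text
[ 0.56497037 -0.01193329  0.10938521] [179.78637067  -6.55118477  77.40220655] [ 0.11975125  5.54513263 -2.00891068] [ 1.38389186 -0.09387309 -0.0323811 ]
```

View pics/w4.png

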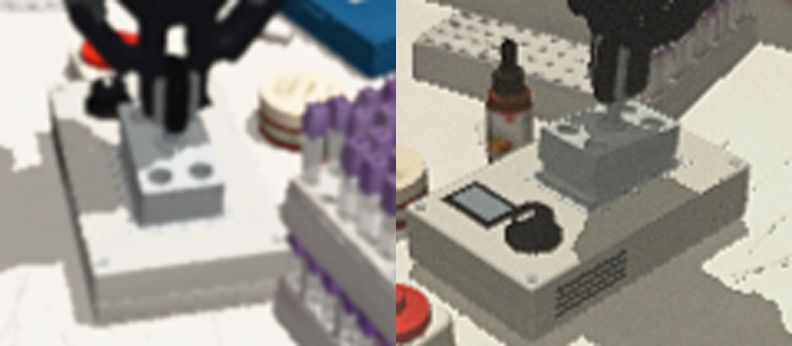

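The dial end is now raised (its groove shows above the deck) and the block leans away from the dial. Next I'll level it while raising.

Call:
carry_out --linear '[[0, 0, 0.1], [0, 0, 0.1], [0.01, 0.042, 0.1], [0.01, 0.042, 0.1], [0.01, 0.042, 0.1], [0.01, 0.042, 0.1], [0.01, 0.042, 0.12], [0.01, 0.042, 0.14], [0.01, 0.042, 0.14], [0.01, 0.042, 0.14], [0, 0, 0.14], [0, 0, 0.14]]' --rotation '[[0, 0, 0], [0, 0, 0], [-0.1, 0.023, 0], [-0.1, 0.023, 0], [-0.1, 0.023, 0], [-0.1, 0.023, 0], [-0.1, 0.023, 0], [-0.1, 0.023, 0], [-0.1, 0.023, 0], [-0.1, 0.023, 0], [0, 0, 0], [0, 0, 0]]' --grip '[1, 1, 1, 1, 1, 1, 1, 1, 1, 1, 1, 1]'

```text
time: 10.75
ee_pos: [0.5656, -0.0055, 0.1371]
tcp_rot: [180.0, 0.1, 77.4]
wrist_force: [1.0, 0.4, -3.0]
opening: 0.0121
grasp_force: 108.9
```

Call:
carry_out --linear '[[0, 0, 0], [0, 0, 0], [0, 0, 0], [0, 0, 0], [0, 0, 0]]' --rotation '[[0, 0, 0], [0, 0, 0], [0, 0, 0], [0, 0, 0], [0, 0, 0]]' --grip '[1, 1, 1, 1, 1]'

```text
time: 11.25
ee_pos: [0.5655, -0.0057, 0.1368]
tcp_rot: [180.0, 0.1, 77.4]
wrist_force: [-0.5, 0.6, -2.5]
opening: 0.0128
grasp_force: 108.9
```

Run:
```python
from workcell import bot
import cv2,numpy as np
o=bot.get_obs();print(o['ee_pos'],o['tcp_rot'],o['wrist_force'],o['torque'])
s=cv2.resize(bot.camera("side")[150:255,290:410],None,fx=3.3,fy=3.3,interpolation=cv2.INTER_CUBIC)
w=cv2.resize(bot.camera("scene")[185:290,285:405],None,fx=3.3,fy=3.3,interpolation=cv2.INTER_CUBIC)
cv2.imwrite("pics/w5.png",np.hstack([w,s]))
```

```text
[ 0.5655385  -0.00569521  0.13677242] [1.79969488e+02 1.22370352e-01 7.73582207e+01] [-0.51525545  0.63673405 -2.53578228] [-0.01077842  0.04549832  0.03583802]
```

View pics/w5.png

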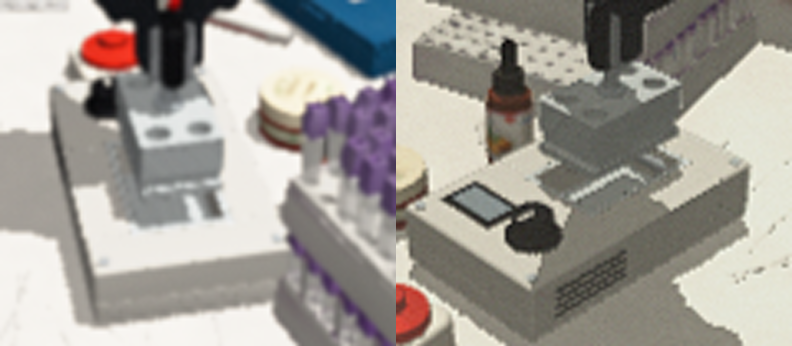

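The block is clear of the deck. I'll check its level numerically from corner positions in the same picture: (597,120), (541,92), (680,88), (600,176), (543,150), (678,142).

Run:
```python
from fit import *
from scipy.spatial.transform import Rotation as R
c=bot.camera_model("side")
B=np.array([(-25,40,40),(25,40,40),(-25,-40,40),(-25,40,0),(25,40,0),(-25,-40,0)])/1e3
o=np.array([(597,120),(541,92),(680,88),(600,176),(543,150),(678,142)])
pr=lambda v:(proj(c,R.from_euler('zx',[-.222,v[3]]).apply(B)+v[:3])-(290,150)+.35)*3.3+(396,0)
for t in(-.12,-.06,0,.06,.12):
    r=least_squares(lambda v:(pr([*v,t])-o).ravel(),[.565,-.006,.066]);print(t,r.cost,r.x.round(3))
r=least_squares(lambda v:(pr(v)-o).ravel(),[.565,-.006,.066,0]);print(r.x,(pr(r.x)-o).round(0).tolist())
```

```text
-0.12 343.8216823058039 [ 0.592 -0.057  0.034]
-0.06 198.0770007347156 [ 0.587 -0.047  0.039]
0 95.80139907785541 [ 0.582 -0.039  0.044]
0.06 41.31890505022598 [ 0.579 -0.031  0.047]
0.12 38.585219128139435 [ 0.576 -0.026  0.049]
[ 0.57727302 -0.02819526  0.04836682  0.09321489] [[2.0, 1.0], [3.0, 2.0], [3.0, -1.0], [-5.0, 0.0], [-2.0, -2.0], [-1.0, -1.0]]
```

Run:
```python
from fit import *
from scipy.spatial.transform import Rotation as R
c=bot.camera_model("side")
B=np.array([(-25,40,40),(25,40,40),(-25,-40,40),(-25,40,0),(25,40,0),(-25,-40,0)])/1e3
o=np.array([(597,120),(541,92),(680,88),(600,176),(543,150),(678,142)])
g=np.array([.5655,-.0057,.147])
pr=lambda v:(proj(c,R.from_euler('zx',[-.222,v[0]]).apply(B-(0,0,.08))+g)-(290,150)+.35)*3.3+(396,0)+v[1:]
for f in (0,1):
  r=least_squares(lambda v:(pr([v[0],*(f*v[1:])])-o).ravel(),[0,0,0],loss='soft_l1');v=[r.x[0],*(f*r.x[1:])];print(v,r.cost,(pr(v)-o).round(0).tolist())
# same image code on raw: Canny line segments of the block region, long edges
im=cv2.imread("pics/w5.png") if 0 else __import__('cv2').imread("pics/w5.png")
import cv2
L=cv2.createLineSegmentDetector().detect(cv2.cvtColor(im,cv2.COLOR_BGR2GRAY))[0][:,0]
for l in L:
    if np.hypot(l[2]-l[0],l[3]-l[1])>28 and 530<min(l[0],l[2]) and max(l[0],l[2])<710 and 55<min(l[1],l[3]) and max(l[1],l[3])<230: print(l.round(0),np.degrees(np.arctan2(l[3]-l[1],l[2]-l[0])).round(1))
for t in(-.1,0,.1):
    q=pr([t,0,0]);print(t,[np.degrees(np.arctan2(*(q[b]-q[a])[::-1])).round(1) for a,b in((0,2),(3,5),(0,3),(2,5),(1,4))],q.round(0).tolist())
```

```text
[np.float64(0.016480445861816406), np.float64(0.0), np.float64(0.0)] 42.81837796606689 [[-4.0, 4.0], [-5.0, 3.0], [1.0, -7.0], [-9.0, 3.0], [-7.0, -1.0], [-1.0, -8.0]]
[np.float64(0.10740601272622159), np.float64(7.540573848719736), np.float64(-0.4723047204915778)] 18.205180166619392 [[1.0, 0.0], [-0.0, 0.0], [5.0, -1.0], [-7.0, 2.0], [-6.0, -1.0], [1.0, 0.0]]
[532. 102. 533. 141.] 87.9
[643. 102. 681.  83.] -26.5
[534. 175. 560. 164.] -23.7
[617. 168. 570. 194.] 151.2
[541.  99. 570. 116.] 29.8
[640. 227. 667. 212.] -30.4
-0.1 [np.float64(-32.4), np.float64(-33.4), np.float64(87.8), np.float64(90.5), np.float64(86.2)] [[597.0, 128.0], [541.0, 97.0], [684.0, 72.0], [599.0, 179.0], [544.0, 147.0], [684.0, 123.0]]
0 [np.float64(-27.2), np.float64(-28.6), np.float64(91.4), np.float64(93.6), np.float64(89.9)] [[594.0, 125.0], [537.0, 95.0], [681.0, 80.0], [592.0, 179.0], [537.0, 149.0], [678.0, 133.0]]
0.1 [np.float64(-21.4), np.float64(-23.1), np.float64(94.6), np.float64(96.4), np.float64(93.3)] [[590.0, 121.0], [534.0, 93.0], [678.0, 87.0], [586.0, 179.0], [530.0, 149.0], [672.0, 142.0]]
```

Run:
```python
from fit import *
import cv2
from scipy.spatial.transform import Rotation as R
from scipy.ndimage import map_coordinates as mc
g=np.array([.5655,-.0057,.147])
C=np.array([(x,y,z) for x in(-25,25) for y in(-40,40) for z in(0,40)])/1e3
ix=lambda x,y,z:4*x+2*y+z
E={"side":[((0,1,1),(0,0,1)),((0,1,0),(0,0,0)),((0,1,0),(0,1,1)),((0,1,1),(1,1,1)),((0,1,0),(1,1,0)),((0,0,0),(0,0,1))],
"scene":[((0,0,1),(1,0,1)),((0,0,0),(1,0,0)),((0,0,0),(0,0,1)),((0,0,1),(0,1,1)),((0,0,0),(0,1,0)),((1,0,0),(1,0,1))]}
for n in E:
    c=bot.camera_model(n);im=cv2.GaussianBlur(bot.camera(n),(0,0),.7).astype(float).mean(2)
    gx,gy=np.gradient(im,axis=1),np.gradient(im,axis=0);best=[]
    for t in np.arange(-.2,.21,.02):
        q=proj(c,R.from_euler('zx',[-.222,t]).apply(C-(0,0,.08))+g);s=[]
        for du in np.arange(-3,3.1,.5):
            for dv in np.arange(-3,3.1,.5):
                k=0
                for a,b in E[n]:
                    A,B=q[ix(*a)],q[ix(*b)];d=(B-A)/np.linalg.norm(B-A)
                    p=A+np.linspace(.1,.9,25)[:,None]*(B-A)+(du,dv)
                    k+=abs(np.mean(mc(gx,p[:,::-1].T,order=1)*-d[1]+mc(gy,p[:,::-1].T,order=1)*d[0]))
                s.append((k,du,dv))
        best.append((round(t,2),*np.round(max(s),1)))
    print(n,[tuple(map(float,b)) for b in best])
```

```text
side [(-0.2, 52.7, 3.0, 0.5), (-0.18, 54.1, 3.0, 0.5), (-0.16, 56.9, 3.0, 0.0), (-0.14, 58.8, 3.0, 0.0), (-0.12, 62.0, 0.5, 1.5), (-0.1, 65.8, -0.5, 1.5), (-0.08, 72.4, -0.5, 1.0), (-0.06, 79.3, -0.5, 1.0), (-0.04, 85.7, -0.5, 1.0), (-0.02, 89.8, -0.5, 1.0), (-0.0, 91.0, 0.0, 1.0), (0.02, 91.0, 0.0, 1.0), (0.04, 87.7, 0.0, 1.0), (0.06, 83.3, 0.0, 1.0), (0.08, 82.2, 1.5, 0.0), (0.1, 83.0, 1.5, 0.0), (0.12, 81.5, 1.5, 0.0), (0.14, 78.6, 1.5, 0.0), (0.16, 76.2, 2.0, 0.0), (0.18, 72.8, 2.0, 0.0), (0.2, 69.1, 2.0, 0.0)]
scene [(-0.2, 104.7, -2.5, -3.0), (-0.18, 101.5, -2.0, -3.0), (-0.16, 99.6, -2.0, -3.0), (-0.14, 99.4, -1.5, -2.0), (-0.12, 102.4, -1.5, -2.0), (-0.1, 104.8, -1.5, -2.5), (-0.08, 108.9, -1.0, -2.5), (-0.06, 110.6, -1.0, -2.5), (-0.04, 112.0, -0.5, -2.5), (-0.02, 111.0, -0.5, -2.5), (-0.0, 110.1, 0.0, -2.5), (0.02, 109.7, 0.5, 0.0), (0.04, 110.6, 0.5, -0.5), (0.06, 110.6, 1.0, -0.5), (0.08, 114.8, 1.0, -0.5), (0.1, 114.5, 1.0, -0.5), (0.12, 115.0, 1.5, -0.5), (0.14, 112.7, 1.5, 0.0), (0.16, 111.4, 2.0, 0.0), (0.18, 107.2, 2.0, 0.0), (0.2, 101.8, 2.5, 0.5)]
```

The side view has a clear peak at a tilt of about 0.01 rad. The scene view sees this tilt poorly, so I go by the side view: the block is level. The wrist shows only the block's weight, so I'm handing in.

```bash
python3 -c "
from workcell import bot
print(bot.job_done())"
```

```text
the job is handed in; nothing more can be done
None
```

I rocked the block free, toward the dial and then away from it, and handed the job in with the arm holding it over its well, about 2 cm above the deck and level in the side view (the other camera couldn't confirm the tilt); no verdict came back.

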